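# Load the reference tile under the analyser's spring lid

### The job

Slide the white reference tile into the analyser: with one fingertip press the lid's finger plate down and keep the spring-closed lid open, while the other fingertip pushes the tile carrier by its upturned end along the lane, under the lid and fully home against the end stop. The lid must not catch the carrier; then let the lid close over the tile and move clear. Only push the carrier, never pick it up, and leave the other things where they stand.

Things in the scene. Friction and masses are not known exactly. Their poses are not given: they have to be found in the camera images.
- analyser: Low white fixed bench analyser, 335 x 200 mm, deck 20 mm above the bench. Origin: on the bench under the middle of its bay's mouth, on the lane's centre line. x: the way the carrier is pushed in, y left, z up. The lane runs along x on the deck from x = -178 mm between 8 mm high rails 44 mm apart (52 mm outside). Check weights stand on the deck right of it. A 77 mm high console begins at x = 69 mm.
- bay_stop (a point): Middle of the face of the end stop (dark block at the inner end of the lane), 28 mm above the bench, at analyser x = 60 mm, y = 0. The bay in front of it, x = 0 to 60 mm, is covered by the dark steel lid; closed, the lid's roof is 43 mm above the bench and reaches from y = -30 to 44 mm; its 3 mm front skirt stands at x = 0.
- lid (a joint): Opening of the lid, rad: 0 shut, 0.75 fully open. Lid and finger plate are one rocker on a shaft along analyser x at y = 52 mm, 36 mm above the bench: plate (left of the shaft) down, lid up. A spring shuts it when released; 4 to 10 N on the plate hold it open. Shut, its skirt blocks the carrier's head (a 21 mm notch clears the tail). The head passes under from 0.35; 0.5 to 0.65 is ample.
- finger_plate (a point): Upper face of the lid's ribbed aluminium finger plate, at mid-length, 25 mm from the shaft. The plate is 150 mm long (analyser x = -175 to -25 mm; a fingertip can slide along it while pressing) and reaches 2 to 44 mm from the shaft. Lid shut, it slopes up to the left at 0.436 rad and turns down by the lid's angle: level at 0.436 rad, its face then 37.5 mm above the bench.
- carrier: Loose 160 g aluminium tile carrier in the lane, 2 mm play each side. Origin: centre of the underside of its head (50 mm long, 40 wide, 12 high, round white tile on top); x points to the bay. Behind the head a tail 12 mm wide, 5 thick, ends in an upturned plate 30 mm wide, 4 thick, 32 high, rear face at x = -79 mm. It starts with the origin at analyser x = -64 to -40 mm; home is +35 mm.
- carrier_push (a point): Where to push: rear face of the carrier's upturned end, middle, 24 mm above the carrier's underside, 8 mm below its upper edge (52 mm above the bench). Two fingertips at one height suit: with one pressing the plate to 0.5 to 0.65 rad the other overlaps this face. Home, it is at analyser x = -44 mm, outside the lid.
- spare: A second carrier of the same shape with a grey tile, lying on the bench right of the analyser: leave alone.
- weight_a: Small steel check weight, 22 mm across, 30 mm high, standing on the deck right of the lane: leave alone.
- weight_b: Larger steel check weight, 26 mm across, 36 mm high, standing on the deck right of the lane: leave alone.
- jar: Amber sample jar, 48 mm across, 62 mm high, on the bench left of the analyser: leave alone.
- brush: Wooden cleaning brush, 160 mm long, lying left of the analyser: leave alone.
- dish: Steel bowl, 84 mm across, 28 mm high, standing farther to the right: leave alone.
- scoop: Steel spoon, 170 mm long, lying farther to the left: leave alone.
Things that resemble listed ones, but are neither listed nor needed, are in the scene too. What is shaped like the carrier but orange or yellow is not meant.

How it is judged:
By the outcome, as a careful person would: the job done as asked, in the order asked, and still so for the second after the job is handed in, with the robot touching nothing.
It also fails if it takes over 48 s, if anything falls off the work surface, if the arm or the gripper's body presses on something with over 40 N, if the wrist force passes 120 N, or if a joint passes its speed limit or range.

### The arm

A 6-joint arm with a two-finger parallel gripper is mounted at the origin on the work surface. World frame = base frame: x ahead of the robot, y to its left, z up, the work surface at z = 0. Lengths are in m, angles in rad, forces in N, time in s.
With the tool pointing down it reaches from about 0.3 to 0.875 m from the base axis. Payload 6.4 kg.
Tool frame: the origin (TCP) lies at the very end of the fingers, on their centre line; the grasp point (between the pads) lies 19 mm behind it; z points along the fingers, y is the direction in which the jaws open and shut (so a half turn about z gives the same grasp; the last joint's range is limited). The gripper opens to 85 mm and grips with 20 to 120 N. Pads are 22 mm wide; open, the fingers measure 114 mm over their backs; the gripper's body (76 mm by 85 mm) begins 54 mm behind the grasp point. The pads swing forward as they close: fully open they stand 13 mm farther back than shut.
Start: joints at [0.931, 0.181, 1.607, -0, 1.354, -0.206], TCP at [0.242, 0.522, 0.231] pointing down, gripper open.
Joint ranges: [-2.99, 2.99], [-0.89, 2.07], [0.3, 2.58], [-1.14, 4.28], [0, 2.63], [-3.12, 3.12]. Speed limits (rad/s): [2.57, 2.57, 3.01, 3.14, 3.14, 3.14].

### API

Orientations are given as a unit quaternion [w, x, y, z].
In Python, from bench import telemetry, imaging, ctrl gives the robot as it stands.
- The arm moves only by the shell command python3 -m pendant 'ROWS' [OPENING]. ROWS is JSON, a list that holds one entry, the list of rows, each a list of 6 numbers: the shift along the tool's x, y, z in units of 200 mm (1.0 is 200 mm), then the turn, a rotation vector about the tool's x, y, z in units of pi rad (1.0 is pi rad). In form: [[[tx, ty, tz, rx, ry, rz], ...]]. A call has 1 to 12 rows; each row shifts and turns the pose as measured when the row begins, along the tool's axes as they then stand; what a row does not reach is not made up. A row lasts 1/8 s, in which the tool goes at most 62.5 mm and 10.7 degrees, less where a joint would pass 70% of its speed; a pose out of reach is approached as far as the arm can. A call with a number of a shift or a turn outside -1 to 1 is refused whole. A call with a gripper value outside its range is refused whole. OPENING is the closure, from 0 (fully open) to 1 (shut), set as the call begins (- or left out, the last holds). The fingers move at their own pace and stop on an object; the grip force is fixed at half the most. Time passes only in rows, so rows that do not move let the fingers close. It gives the time, the measured TCP pose, the force and the opening at its end, in the units of the state.
- telemetry.get_obs(): the state, without advancing time (a new reading comes with each control period).
- imaging.camera(name): name is "scene" or "top" or "wrist"; returns a dict with "pixels" (480x640x3 uint8, blue, green, red), "vfov" (degrees; the focal length in pixels is half the picture's height over the tangent of half this angle, whatever the lens; pixels are square), "cx", "cy" (the principal point, pixels), "distortion" ([k1, k2, p1, p2, k3] as OpenCV has them; the pictures are not rectified), "R" (3x3) and "t" (3): a world point X has camera coordinates R X + t. Camera axes: x right, y down, z forward; pixel columns grow to the right and rows downward; lengths in m; the calibration is good to about 2 mm. A picture is of the moment at which its call begins. There is no depth.
- ctrl.hand_in(): hands the job in, once; it reports no verdict.
The state is a dict: "time_s": time; "q": joint angles; "dq": joint speeds; "joint_efforts": joint torques, N m; "eef_pos": TCP position; "eef_rot": TCP orientation; "wrist_force": force on the tool from outside, world axes, zero at the start; "torque": the same for the moment, N m; "opening": opening from 0.0 (shut) to 1.0 (fully open).
Only numpy, scipy, OpenCV 4.12 (cv2) and the standard library are available. Lean on these libraries where they do the work, as an engineer would, in place of code of your own. Each camera call takes 0.05 s, during which the arm holds its last target.

## Working session

There is one attempt and no reset: what is moved stays moved. The work goes in short steps, Python scripts to look and compute and a shell command to move; the robot and the scene stay as the last step left them, time stands still between calls to the robot, and variables do not carry over. Pictures are saved under pics/ and viewed, and the job is handed in when it is done.

```bash
ls; mkdir -p pics
cat > h.py <<'E'
import numpy as np, cv2
from bench import telemetry, imaging, ctrl
def shot(name,fn):
    c=imaging.camera(name); cv2.imwrite('pics/'+fn+'.png',c['pixels']); np.save('pics/'+fn+'.npy',c,allow_pickle=True); return c
def load(fn): return np.load('pics/'+fn+'.npy',allow_pickle=True).item()
def K(c):
    f=240/np.tan(np.radians(c['vfov'])/2); return np.array([[f,0,c['cx']],[0,f,c['cy']],[0,0,1.]])
def ray(c,p):
    u=cv2.undistortPoints(np.array([[p]],float),K(c),np.array(c['distortion'],float))[0,0]
    R=np.array(c['R']);t=np.array(c['t']); d=R.T@np.array([u[0],u[1],1]); return -R.T@t,d/np.linalg.norm(d)
def plane(c,p,z):
    o,d=ray(c,p); return o+d*(z-o[2])/d[2]
def tri(obs):
    A=0;b=0
    for c,p in obs:
        o,d=ray(c,p);P=np.eye(3)-np.outer(d,d);A=A+P;b=b+P@o
    return np.linalg.solve(A,b)
def proj(c,X):
    return cv2.projectPoints(np.array(X,float).reshape(-1,3),cv2.Rodrigues(np.array(c['R'],float))[0],np.array(c['t'],float),K(c),np.array(c['distortion'],float))[0].reshape(-1,2)
E
python3 - <<'E'
from h import *
for n in('scene','top','wrist'):
    c=shot(n,n+'0'); print(n,c['vfov'],-np.array(c['R']).T@c['t'])
print(telemetry.get_obs())
E
```

```text
pics
scene 47.441394919904056 [1.16031418 0.48511637 0.79680492]
top 42.806119023455274 [ 0.30074792 -0.01333949  1.32528524]
wrist 60.34972422059628 [0.18207229 0.54874131 0.37184968]
{'time_s': 0.15, 'q': array([ 9.30711732e-01,  1.81380292e-01,  1.60776518e+00,  2.18180447e-05,
        1.35378130e+00, -2.06332066e-01]), 'dq': array([-0.0004612 , -0.00249437, -0.00414704, -0.00117329,  0.00083714,
        0.00156147]), 'joint_efforts': array([ 1.40987759e-04, -4.45267868e+01, -3.51689279e+01, -3.02486242e-04,
        5.87386312e-03, -3.12248471e-05]), 'eef_pos': array([0.24140456, 0.52141856, 0.23059188]), 'eef_rot': array([-2.83664383e-04,  2.15182371e-01,  9.76573654e-01, -6.03832836e-04]), 'wrist_force': array([-0.01163292, -1.05508487, -0.8952835 ]), 'torque': array([-0.02846547,  0.03447271,  0.00480838]), 'opening': 1.0007614485460863}
```

View pics/scene0.png

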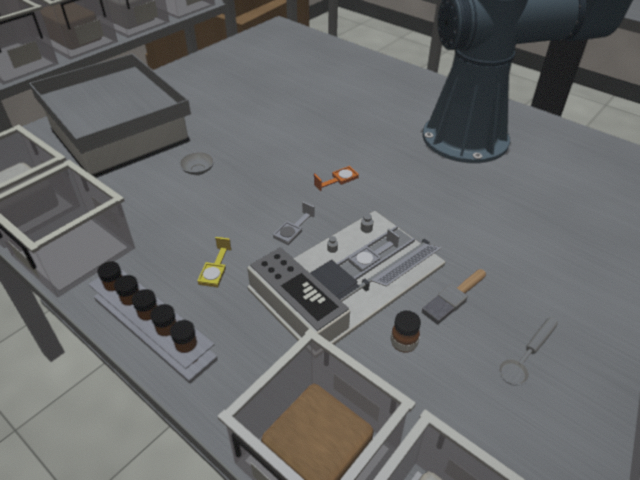

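View pics/top0.png

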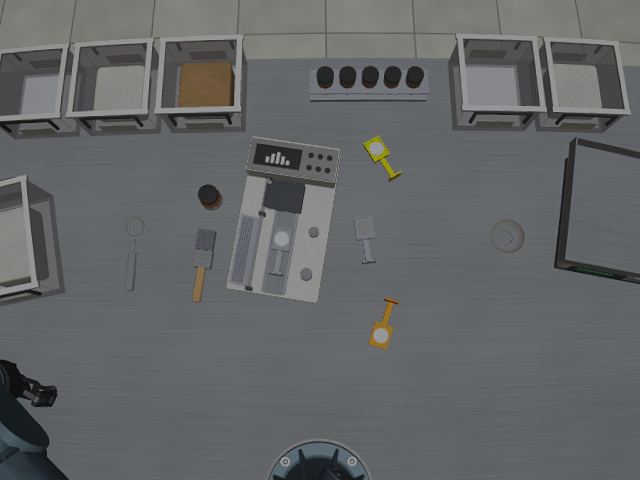

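View pics/wrist0.png

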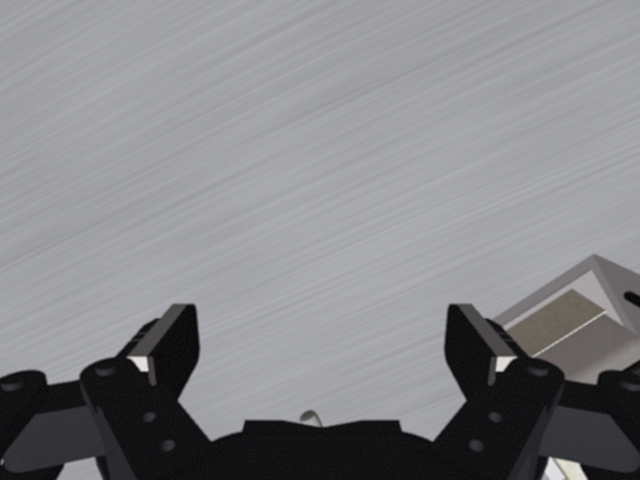

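Candidates for the carrier, in the top view: the white tile in the analyser lane (282,239), the grey-tiled spare (365,225), a yellow look-alike (377,150) and an orange one (382,335). By the description it is the one in the lane, which I'll check in a close crop.

Run:
```python
from h import *
c=load('top0')
cr=c['pixels'][130:310,215:375]; cv2.imwrite('pics/top0c.png',cv2.resize(cr,None,fx=3.3,fy=3.3,interpolation=cv2.INTER_CUBIC))
s=load('scene0')
cr=s['pixels'][195:345,240:450]; cv2.imwrite('pics/sc0c.png',cv2.resize(cr,None,fx=3.8,fy=3.8,interpolation=cv2.INTER_CUBIC))
for p in [(228,289),(317,302),(335,186),(250,137),(340,150),(282,239),(265,213)]: print(p,plane(c,p,0.02))
```

```text
(228, 289) [0.4326383  0.19150652 0.02      ]
(317, 302) [4.04215014e-01 2.32169079e-04 2.00000000e-02]
(335, 186) [ 0.659326   -0.04067621  0.02      ]
(250, 137) [0.77594913 0.14980754 0.02      ]
(340, 150) [ 0.74278919 -0.05283026  0.02      ]
(282, 239) [0.54123341 0.07556971 0.02      ]
(265, 213) [0.59940579 0.11326815 0.02      ]
```

View pics/top0c.png

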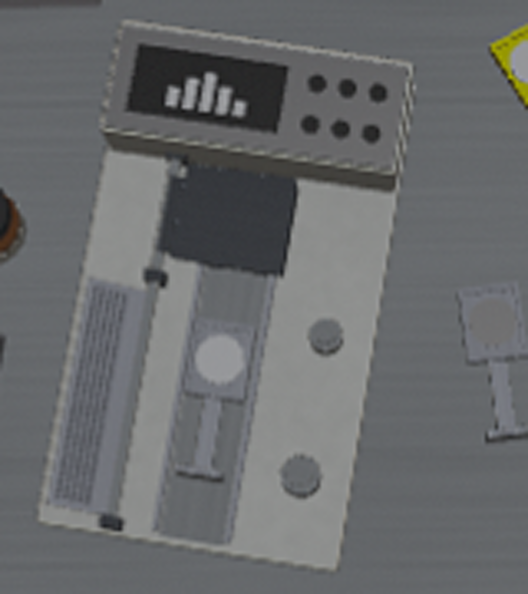

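View pics/sc0c.png

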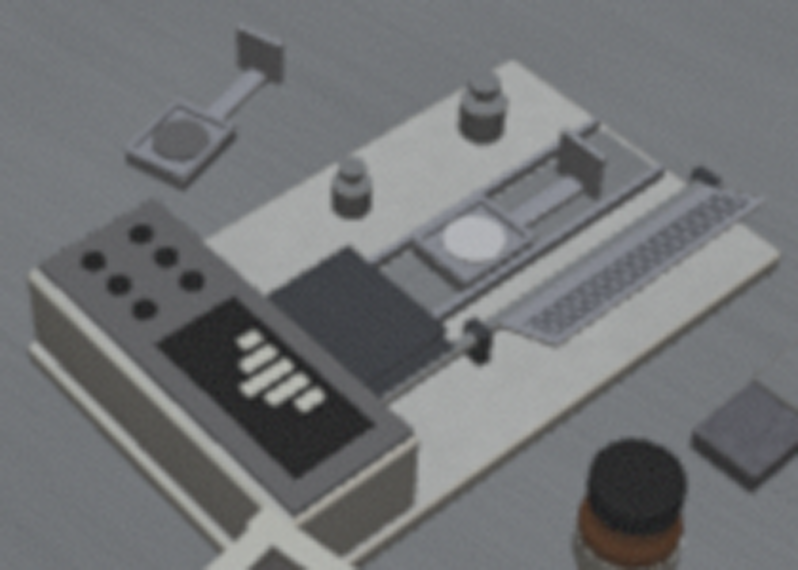

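The scene and top crops confirm it: the white-tiled carrier sits in the lane (top pixel 282,239), lid shut, finger plate to its left. Analyser yaw is about -0.15 rad. I'll move the wrist camera over it.

```bash
python3 -m pendant '[[[-0.27,-0.13,0,0,0,0],[-0.27,-0.13,0,0,0,0],[-0.27,-0.13,0,0,0,0],[-0.27,-0.13,0,0,0,0],[-0.27,-0.13,0,0,0,0],[-0.27,-0.13,0,0,0,0],[-0.27,-0.13,0,0,0,0],[-0.27,-0.13,0,0,0,0],[-0.27,-0.13,0,0,0,0],[0,0,0,0,0,-0.045],[0,0,0,0,0,-0.045],[0,0,0,0,0,0]]]' 0.1
python3 - <<'E'
from h import *
shot('wrist','w1'); print(telemetry.get_obs()['eef_pos'],telemetry.get_obs()['eef_rot'])
E
```

```text
time_s: 1.65
eef_pos: [0.5937, 0.0908, 0.2267]
eef_rot: [-0.002, 0.071, 0.997, -0.001]
wrist_force: [-0.2, -0.0, 0.4]
opening: 0.9
[0.59361312 0.09097462 0.22672036] [-2.17991399e-03  7.19310750e-02  9.97407075e-01 -5.42812173e-04]
```

View pics/w1.png

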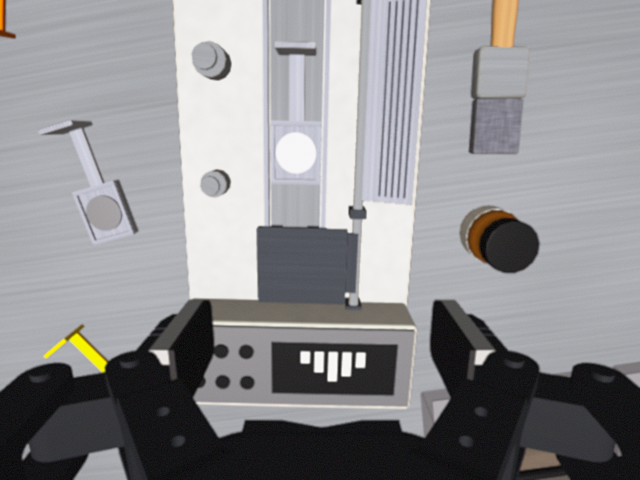

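Wrist view: the lane is vertical, with the upturned end at (296,45), the tile at (296,152), the lid front at y≈228 and the plate at x 365–425. I'll take a second view about 70 mm back.

```bash
python3 -m pendant '[[[0.25,0,0,0,0,0],[0.25,0,0,0,0,0],[0,0,0,0,0,0]]]' 0.25
python3 - <<'E'
from h import *
shot('wrist','w2'); print(telemetry.get_obs()['eef_pos'],telemetry.get_obs()['eef_rot'])
E
```

```text
time_s: 2.08
eef_pos: [0.4909, 0.1066, 0.225]
eef_rot: [-0.004, 0.076, 0.997, -0.001]
wrist_force: [-0.8, 0.1, 0.2]
opening: 0.749
[0.4929201  0.10621145 0.22576088] [-2.75716670e-03  7.59355723e-02  9.97108786e-01 -5.04837454e-04]
```

View pics/w2.png

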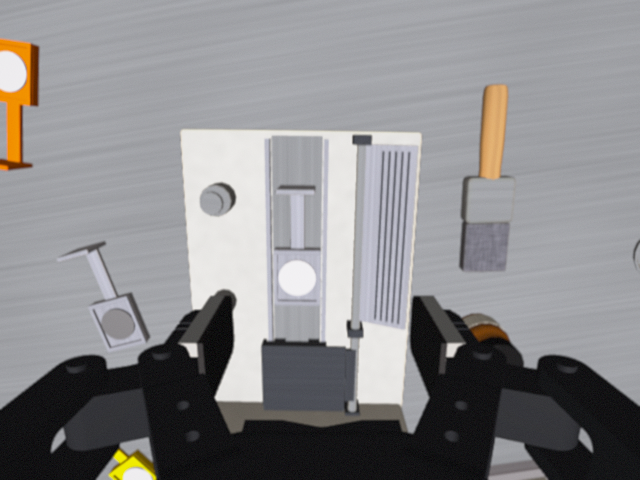

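Run:
```python
from h import *
a=load('w1')['pixels'];b=load('w2')['pixels']
cv2.imwrite('pics/c1.png',cv2.resize(a[0:310,240:440],None,fx=2,fy=2,interpolation=cv2.INTER_CUBIC)[:600])
cv2.imwrite('pics/c2.png',cv2.resize(b[120:420,170:440],None,fx=2,fy=2,interpolation=cv2.INTER_CUBIC))
```

```text
(no output)
```

View pics/c1.png

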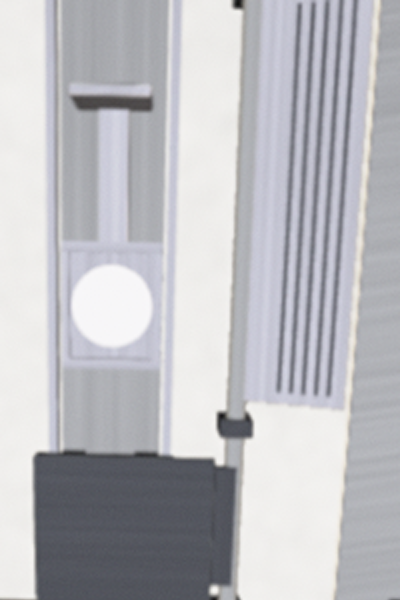

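View pics/c2.png

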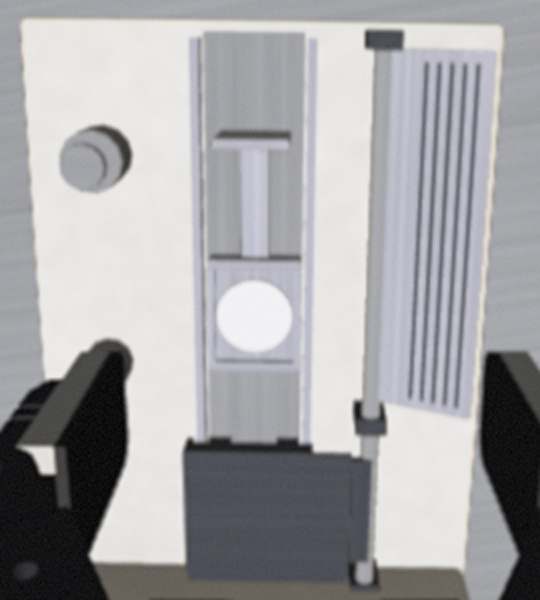

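Run:
```python
from h import *
a=load('w1');b=load('w2')
print('camz',np.array(a['R'])[2],np.array(b['R'])[2])
def tile(c,lo):
    g=c['pixels'].min(2); m=(g>235).astype(np.uint8); n,l,s,ce=cv2.connectedComponentsWithStats(m)
    for i in range(1,n):
        if 250<s[i,4]<4000 and 275<ce[i][0]<320: print(s[i],ce[i])
tile(a,0);tile(b,0)
P={'upR':((275,42.5),(276.5,190)),'upL':((316,42),(315.5,189.5)),
'lidR':((257.5,227.5),(263.5,346)),'lidL':((347.5,230),(346,348)),
'plate_sh_front':((363,201),(362.5,321)),'plate_out_front':((411.5,203.5),(404,328))}
for k,(p,q) in P.items(): print(k,tri([(a,p),(b,q)]).round(4))
```

```text
camz [ 0.25358096 -0.03816563 -0.96656096] [ 0.24963136 -0.04016754 -0.96750749]
[ 276  133   40   40 1224] [295.46160131 152.49264706]
[279 262  36  33 908] [296.74229075 277.69162996]
upR [0.4628 0.0753 0.0516]
upL [0.4668 0.1045 0.052 ]
lidR [0.5955 0.0382 0.0437]
lidL [0.6075 0.1094 0.0446]
plate_sh_front [0.5871 0.1259 0.0386]
plate_out_front [0.5913 0.1601 0.0542]
```

Run:
```python
from h import *
a=load('w1');b=load('w2')
def yaw(p,q): d=q-p; return np.arctan2(d[1],d[0]),np.linalg.norm(d)
t=tri([(a,(295.5,152.5)),(b,(296.75,277.7))]);print('tile',t)
for c,p,q in((b,(296.75,139),(296.25,340)),(a,(296.75,5),(294.75,225))):
    P,Q=plane(c,p,.028),plane(c,q,.028); print('lane',P,Q,yaw(P,Q))
L,R=plane(b,(421.5,133),.02),plane(b,(181,129),.02); print('front',L,R,yaw(R,L)[0]-np.pi/2,yaw(R,L)[1])
Pm=(np.array([.4628,.0753])+[.4668,.1045])/2
print('up->tile',yaw(np.append(Pm,0),np.append(t[:2],0)))
yw=-.152
O=(np.array([.5955,.0382])+[.6075,.1094])/2  # y = 7
ex=np.array([np.cos(yw),np.sin(yw)]);ey=np.array([-ex[1],ex[0]])
print('O from lid',O-7e-3*ey)
for n,p in (('up',Pm),('tile',t[:2]),('frontmid',(L+R)[:2]/2)):
    d=np.array(p)-(O-7e-3*ey);print(n,d@ex,d@ey)
```

```text
tile [0.54155132 0.07654246 0.03265707]
lane [0.42766739 0.09534691 0.028     ] [0.60208306 0.06562134 0.028     ] (np.float64(-0.16880755467942207), np.float64(0.1769305999945538))
lane [0.43426787 0.0940536  0.028     ] [0.60089207 0.06615045 0.028     ] (np.float64(-0.16592200521225858), np.float64(0.16894439155359176))
front [0.43809474 0.19627719 0.02      ] [0.40519684 0.00261972 0.02      ] -0.1682703332820772 0.19643189040032483
up->tile (np.float64(-0.1723107291823797), np.float64(0.0779050039690752))
O from lid [0.60044009 0.06688071]
up -0.13756166719415638 0.002215888926437503
tile -0.059672731581609455 0.0006336902770446175
frontmid -0.18166410265546548 0.005120045874619356
```

Everything agrees: yaw −0.168, origin ≈ (0.600, 0.0665), upturned end's rear face at analyser x ≈ −138, top at 52 mm. Next I go above the start pose with the fingers about 78 mm apart.

```bash
cat >> h.py <<'E'
O=np.array([.6003,.0665]);yw=-.168;ex=np.array([np.cos(yw),np.sin(yw)]);ey=np.array([-ex[1],ex[0]])
def A(p): d=np.array(p)[:2]-O; return np.array([d@ex,d@ey,p[2]])*1000
def W(x,y,z): return np.append(O+x/1000*ex+y/1000*ey,z/1000)
def st():
    from scipy.spatial.transform import Rotation as R
    o=telemetry.get_obs(); q=o['eef_rot']; r=R.from_quat([q[1],q[2],q[3],q[0]]).as_matrix()
    Ra=np.array([[*-ex,0],[*ey,0],[0,0,-1]]).T
    rv=R.from_matrix(r.T@Ra).as_rotvec()
    print('t',o['time_s'],'TCP analyser mm',A(o['eef_pos']).round(1),'turn needed(pi)',(rv/np.pi).round(4),'F an',np.round([o['wrist_force'][:2]@ex,o['wrist_force'][:2]@ey,o['wrist_force'][2]],1),'op',round(o['opening'],3))
E
python3 -m pendant '[[[0.11,0.047,0,0,0,0.005],[0.11,0.047,0,0,0,0],[0,0,0.23,0,0,0],[0,0,0.23,0,0,0],[0,0,0.22,0,0,0],[0,0,0,0,0,0]]]' 0.25
python3 - <<'E'
from h import *
st(); shot('wrist','w3');shot('scene','s3')
s=load('scene0')if 0 else load('s3')
cv2.imwrite('pics/s3c.png',cv2.resize(s['pixels'][180:340,290:480],None,fx=3.7,fy=3.7,interpolation=cv2.INTER_CUBIC))
E
```

```text
time_s: 2.88
eef_pos: [0.4568, 0.1344, 0.0907]
eef_rot: [0.003, 0.086, 0.996, 0.0]
wrist_force: [0.3, 0.2, 0.4]
opening: 0.748
t 2.875 TCP analyser mm [-152.8   43.    90.7] turn needed(pi) [ 0.0002  0.0018 -0.0012] F an [0.2 0.3 0.4] op 0.748
```

View pics/s3c.png

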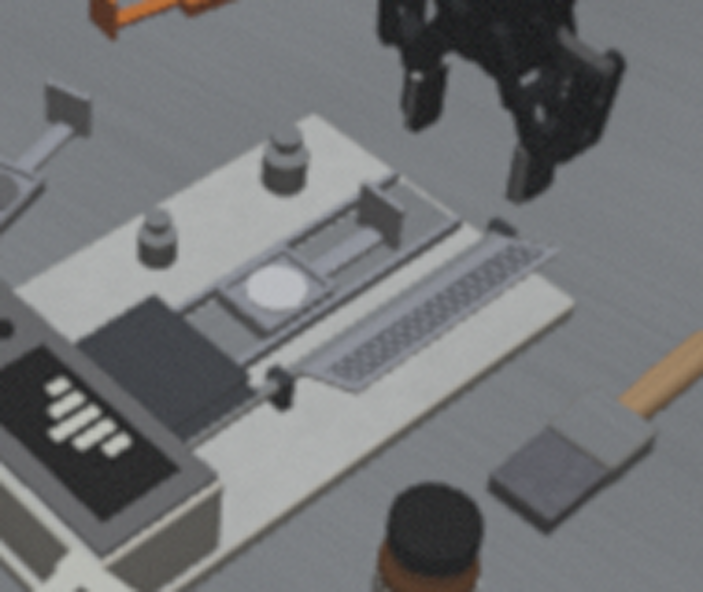

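View pics/w3.png

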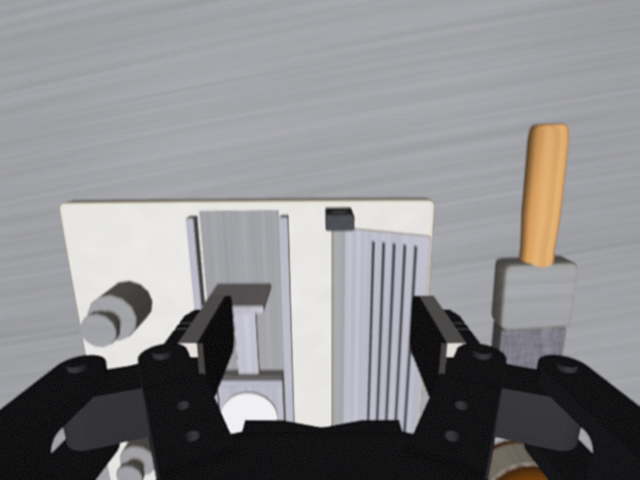

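Run:
```python
from h import *
w=load('w3');s=load('s3')
tc=np.array([-152.8,43,90.7])
for p in ((232,297),(412,297),(437,297),(207,297)):
    o,d=ray(w,p); oa=A(o); da=np.array([d[:2]@ex,d[:2]@ey,d[2]])
    for g in ((31.8,) if p[0] in(232,412) else (40.3,)):
        y=tc[1]+(g if p[0]>320 else -g); k=(y-oa[1])/da[1]; print(p,'rel TCP',(oa+k*da-tc).round(1))
print('cam rel',(A(-np.array(w['R']).T@w['t'])-tc).round(1))
# scene tips
for p in ((433,233),(404,213)):
    o,d=ray(s,p); oa=A(o); da=np.array([d[:2]@ex,d[:2]@ey,d[2]]); k=(-152.8-oa[0])/da[0]; print(p,(oa+k*da-tc).round(1))
cv2.imwrite('pics/s3d.png',cv2.resize(s['pixels'][175:240,380:470],None,fx=8,fy=8,interpolation=cv2.INTER_CUBIC))
cv2.imwrite('pics/w3d.png',cv2.resize(w['pixels'][280:360,180:480],None,fx=2.6,fy=2.6,interpolation=cv2.INTER_CUBIC))
```

```text
(232, 297) rel TCP [ -9.4 -31.8   6.9]
(412, 297) rel TCP [-8.4 31.8  5. ]
(437, 297) rel TCP [-9.  40.3  6.5]
(207, 297) rel TCP [ -9.8 -40.3   7.9]
cam rel [-66.3  -0.2 141. ]
(433, 233) [-0.  39.2  8.8]
(404, 213) [ -0.  -34.3   8.4]
```

View pics/s3d.png

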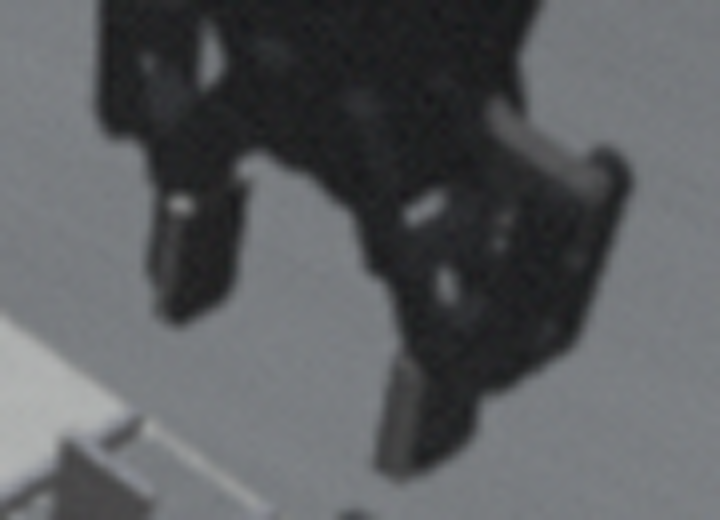

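View pics/w3d.png

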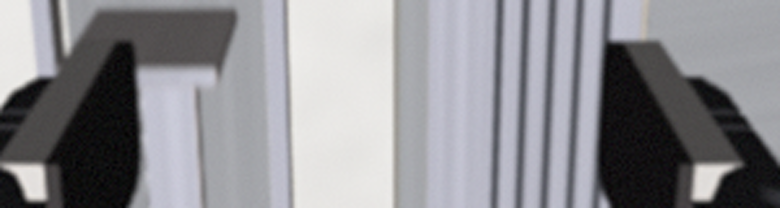

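Pads are about 8 mm thick and the tips sit about 6–7 mm behind the TCP at this opening. I'll widen slightly for a better lever on the plate, back off 3 mm and descend to just above it.

```bash
python3 -m pendant '[[[0.016,-0.005,0,0,0.002,-0.001],[0,0,0.1,0,0,0],[0,0,0.09,0,0,0],[0,0,0,0,0,0]]]' 0.12
python3 - <<'E'
from h import *
st(); w=shot('wrist','w4');s=shot('scene','s4')
cv2.imwrite('pics/s4c.png',cv2.resize(s['pixels'][180:340,320:480],None,fx=3.7,fy=3.7,interpolation=cv2.INTER_CUBIC))
E
```

```text
time_s: 3.48
eef_pos: [0.464, 0.1346, 0.0642]
eef_rot: [0.011, 0.084, 0.996, 0.002]
wrist_force: [-0.2, -0.5, 1.1]
opening: 0.882
t 3.475 TCP analyser mm [-145.8   44.3   64.2] turn needed(pi) [ 0.0017  0.0068 -0.    ] F an [-0.2 -0.5  1.1] op 0.882
```

View pics/s4c.png

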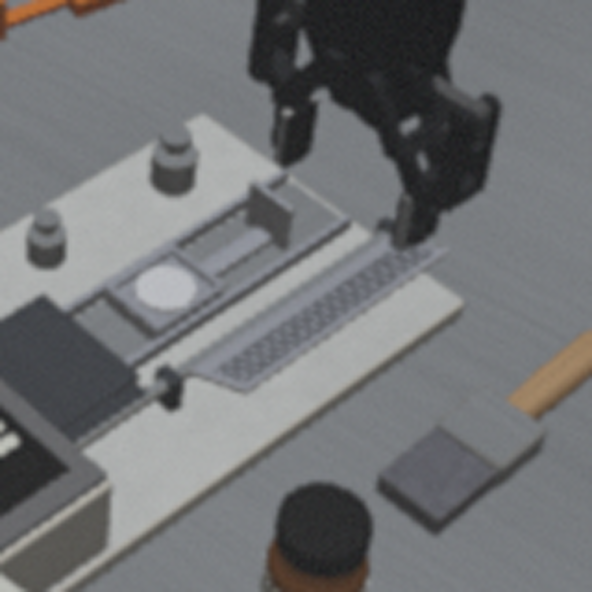

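View pics/w4.png

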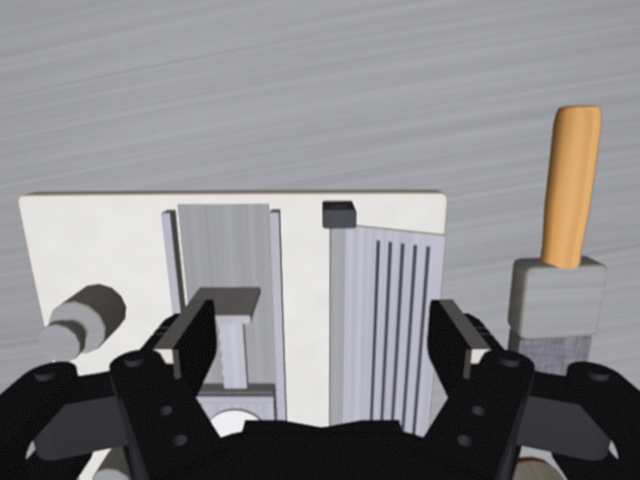

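```bash
python3 -m pendant '[[[0.05,-0.01,0,0.0015,0.006,0],[0,0,0,0,0,0],[0,0,0,0,0,0]]]'
python3 -c "
from h import *
st()"
```

```text
time_s: 3.95
eef_pos: [0.4556, 0.1344, 0.0674]
eef_rot: [0.004, 0.084, 0.996, 0.0]
wrist_force: [-0.1, 0.5, 0.8]
opening: 0.879
t 3.95 TCP analyser mm [-154.    42.8   67.4] turn needed(pi) [0.0005 0.0023 0.    ] F an [-0.2  0.5  0.8] op 0.879
```

```bash
python3 -m pendant '[[[0.01,-0.003,0.04,0.0005,0.002,0],[0.01,0,0.04,0,0.001,0],[0,0,0,0,0,0]]]'
python3 -c "
from h import *
st()"
```

```text
time_s: 4.32
eef_pos: [0.451, 0.1345, 0.05]
eef_rot: [-0.002, 0.084, 0.996, 0.0]
wrist_force: [0.5, 0.3, -0.1]
opening: 0.878
t 4.325 TCP analyser mm [-158.5   42.1   50. ] turn needed(pi) [-0.0001 -0.0011  0.    ] F an [ 0.4  0.3 -0.1] op 0.878
```

```bash
python3 -m pendant '[[[-0.005,0,0.04,0,-0.0005,0],[0,0,0.03,0,0,0],[0,0,0,0,0,0]]]'
python3 - <<'E'
from h import *
st(); w=shot('wrist','w5');s=shot('scene','s5')
cv2.imwrite('pics/s5c.png',cv2.resize(s['pixels'][180:340,320:480],None,fx=3.7,fy=3.7,interpolation=cv2.INTER_CUBIC))
E
```

```text
time_s: 4.7
eef_pos: [0.453, 0.1347, 0.0355]
eef_rot: [-0.0, 0.084, 0.996, 0.0]
wrist_force: [-1.0, -0.2, 2.0]
opening: 0.884
t 4.7 TCP analyser mm [-156.7   42.6   35.5] turn needed(pi) [ 0.0002 -0.0002 -0.0001] F an [-1.  -0.4  2. ] op 0.884
```

View pics/s5c.png

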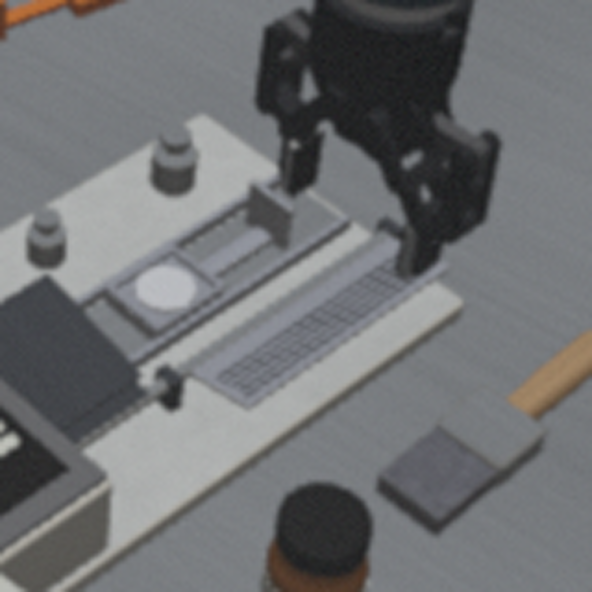

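View pics/w5.png

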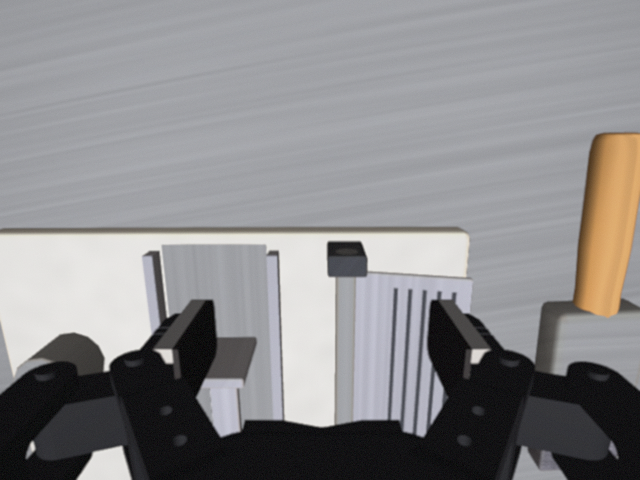

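```bash
cat >> h.py <<'E'
def lidpts(th,c,dx=0):
    ph=.436-th
    P=W(-25,52+44*np.cos(ph)-1.5*np.sin(ph),36+44*np.sin(ph)+1.5*np.cos(ph))
    # roof front right corner: rel shaft (-82,7) rotate so it goes up
    r=np.array([-82,7.]);cy=r[0]*np.cos(th)+r[1]*np.sin(th); cz=-r[0]*np.sin(th)+r[1]*np.cos(th)
    return proj(c,[P,W(0,52+cy,36+cz),W(60,52+cy,36+cz)]).round(1)
E
python3 - <<'E'
from h import *
s=load('s5')
for th in(0,.2,.3,.4,.5,.6,.7): print(th,lidpts(th,s).tolist())
cv2.imwrite('pics/s5d.png',cv2.resize(s['pixels'][210:310,300:400],None,fx=6,fy=6,interpolation=cv2.INTER_CUBIC))
E
```

```text
0 [[385.7, 284.9], [330.6, 258.8], [306.1, 273.8]]
0.2 [[386.6, 289.0], [331.8, 253.7], [307.0, 268.8]]
0.3 [[386.7, 290.9], [332.8, 251.6], [307.9, 266.7]]
0.4 [[386.7, 292.6], [334.1, 249.8], [309.1, 265.0]]
0.5 [[386.6, 294.2], [335.7, 248.4], [310.5, 263.6]]
0.6 [[386.2, 295.7], [337.5, 247.3], [312.3, 262.6]]
0.7 [[385.7, 297.0], [339.6, 246.5], [314.2, 262.0]]
```

View pics/s5d.png

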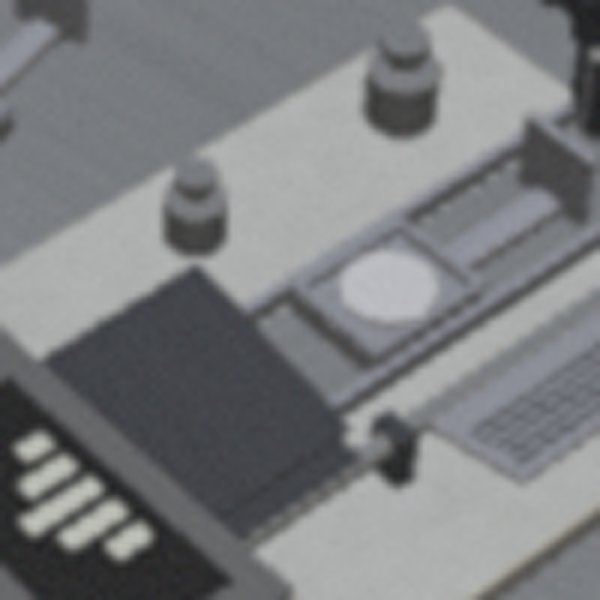

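Plate corner at (387,290) gives a lid angle of about 0.2. I need roughly 12 mm more.

```bash
python3 -m pendant '[[[0,0,0.03,0,0,0],[0,0,0.025,0,0,0],[0,0,0,0,0,0]]]'
python3 - <<'E'
from h import *
st(); s=shot('scene','s6')
cv2.imwrite('pics/s6d.png',cv2.resize(s['pixels'][210:310,300:430],None,fx=6,fy=6,interpolation=cv2.INTER_CUBIC))
E
```

```text
time_s: 5.18
eef_pos: [0.4535, 0.1351, 0.0247]
eef_rot: [0.0, 0.084, 0.996, 0.001]
wrist_force: [0.8, 0.1, 3.9]
opening: 0.876
t 5.175 TCP analyser mm [-156.2   43.1   24.7] turn needed(pi) [ 0.0005  0.0003 -0.0001] F an [0.8 0.3 3.9] op 0.876
```

View pics/s6d.png

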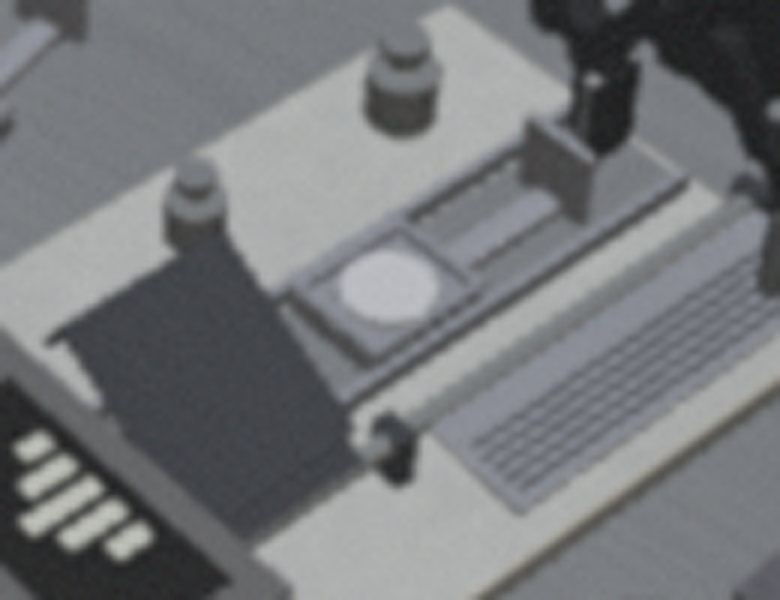

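The lid is at about 0.57 rad (plate corner at (387,296), lid corner at (337,249)). Now I push, in short checked calls.

```bash
python3 -m pendant '[[[-0.03,-0.003,0,0,0,0],[-0.03,0,0,0,0,0],[-0.03,0,0,0,0,0],[0,0,0,0,0,0]]]'
python3 - <<'E'
from h import *
st(); s=shot('scene','s7')
cv2.imwrite('pics/s7d.png',cv2.resize(s['pixels'][210:310,300:430],None,fx=6,fy=6,interpolation=cv2.INTER_CUBIC))
E
```

```text
time_s: 5.72
eef_pos: [0.4691, 0.1312, 0.0239]
eef_rot: [-0.003, 0.084, 0.996, 0.0]
wrist_force: [0.4, 1.5, 4.7]
opening: 0.88
t 5.725 TCP analyser mm [-140.2   41.8   23.9] turn needed(pi) [ 0.     -0.002   0.0002] F an [0.2 1.5 4.7] op 0.88
```

View pics/s7d.png

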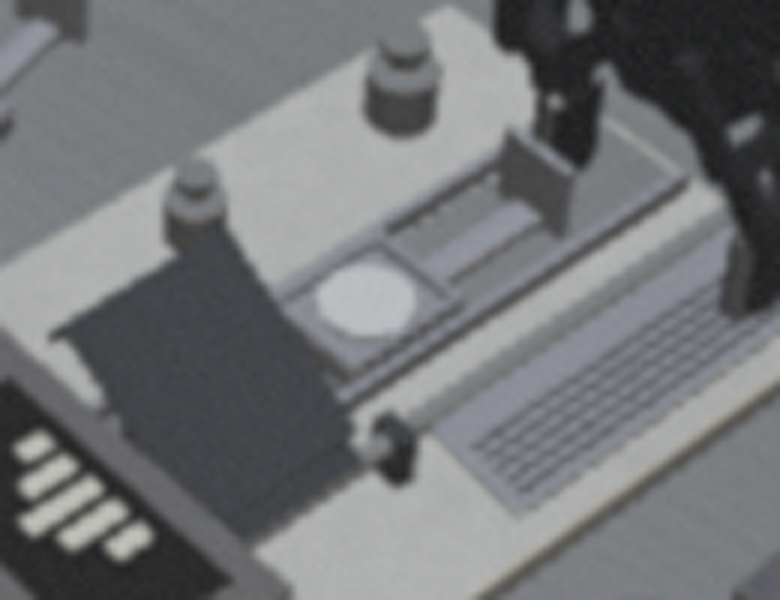

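```bash
python3 -m pendant '[[[-0.04,0,0,0,-0.001,0],[-0.04,0,0,0,0,0],[-0.04,0,0,0,0,0],[0,0,0,0,0,0]]]'
python3 -c "
from h import *
st()
s=shot('scene','s8')
cv2.imwrite('pics/s8d.png',cv2.resize(s['pixels'][210:310,300:430],None,fx=6,fy=6,interpolation=cv2.INTER_CUBIC))"
```

```text
time_s: 6.28
eef_pos: [0.4902, 0.1272, 0.0229]
eef_rot: [-0.005, 0.083, 0.997, -0.0]
wrist_force: [1.0, 0.2, 5.1]
opening: 0.884
t 6.275 TCP analyser mm [-118.7   41.5   22.9] turn needed(pi) [-0.0004 -0.0032  0.0004] F an [1.  0.4 5.1] op 0.884
```

View pics/s8d.png

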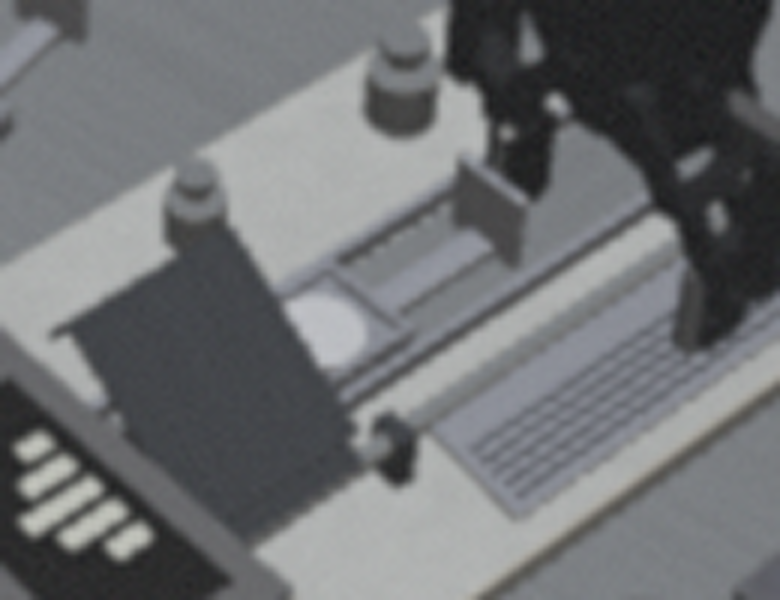

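```bash
python3 -m pendant '[[[-0.04,0,-0.006,0,-0.0015,0],[-0.04,0,-0.004,0,-0.001,0],[-0.04,0,0,0,-0.001,0],[0,0,0,0,0,0]]]'
python3 -c "
from h import *
st()
s=shot('scene','s9')
cv2.imwrite('pics/s9d.png',cv2.resize(s['pixels'][210:310,300:430],None,fx=6,fy=6,interpolation=cv2.INTER_CUBIC))"
```

```text
time_s: 6.82
eef_pos: [0.514, 0.123, 0.0244]
eef_rot: [-0.001, 0.083, 0.997, -0.001]
wrist_force: [-0.4, 1.0, 5.2]
opening: 0.881
t 6.825 TCP analyser mm [-94.5  41.3  24.4] turn needed(pi) [-0.0006 -0.0003  0.0005] F an [-0.5  1.   5.2] op 0.881
```

View pics/s9d.png

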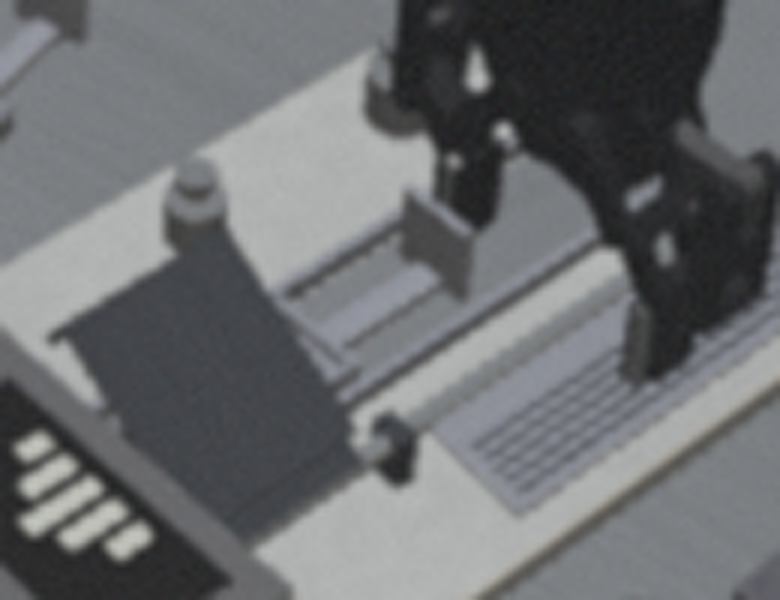

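```bash
python3 -m pendant '[[[-0.035,0.002,-0.002,0,-0.001,0],[-0.035,0,-0.002,0,-0.001,0],[-0.03,0,-0.002,0,-0.001,0],[0,0,0,0,0,0]]]'
python3 -c "
from h import *
st()
s=shot('scene','s10')
cv2.imwrite('pics/s10d.png',cv2.resize(s['pixels'][210:310,300:430],None,fx=6,fy=6,interpolation=cv2.INTER_CUBIC))"
```

```text
time_s: 7.38
eef_pos: [0.534, 0.1199, 0.0255]
eef_rot: [0.004, 0.083, 0.997, -0.001]
wrist_force: [-1.3, 0.3, 3.5]
opening: 0.879
t 7.375 TCP analyser mm [-74.3  41.6  25.5] turn needed(pi) [-0.0007  0.0025  0.0005] F an [-1.3  0.1  3.5] op 0.879
```

View pics/s10d.png

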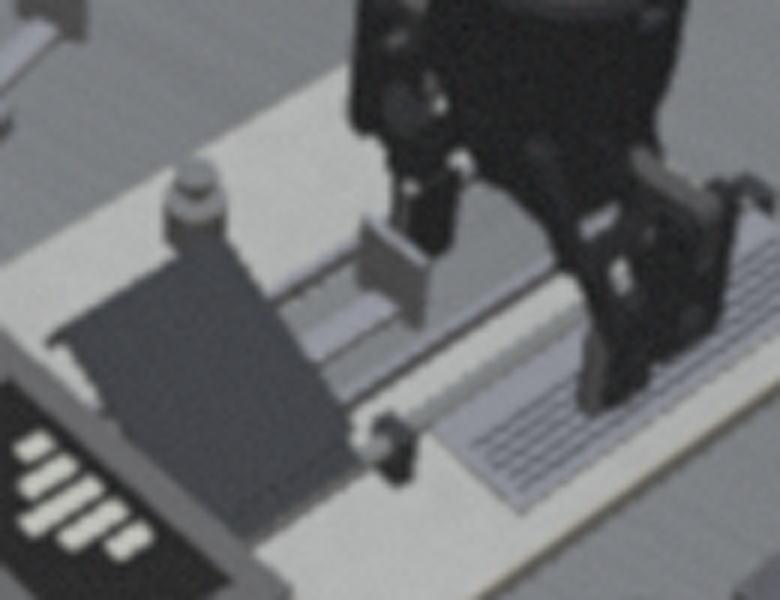

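```bash
python3 -m pendant '[[[-0.03,0,0.003,0,0.001,0],[-0.03,0,0.003,0,0,0],[0,0,0,0,0,0]]]'
python3 -c "
from h import *
st()"
```

```text
time_s: 7.8
eef_pos: [0.5451, 0.1181, 0.0244]
eef_rot: [0.001, 0.083, 0.997, -0.001]
wrist_force: [-1.1, 0.1, 5.2]
opening: 0.878
t 7.8 TCP analyser mm [-63.   41.7  24.4] turn needed(pi) [-0.0008  0.0009  0.0006] F an [-1.1 -0.1  5.2] op 0.878
```

```bash
python3 -m pendant '[[[-0.025,0,0,0,0,0],[-0.02,0,0,0,0,0],[0,0,0,0,0,0]]]'
python3 -c "
from h import *
st()
s=shot('scene','s11')
cv2.imwrite('pics/s11d.png',cv2.resize(s['pixels'][210:310,300:430],None,fx=6,fy=6,interpolation=cv2.INTER_CUBIC))"
```

```text
time_s: 8.18
eef_pos: [0.553, 0.1168, 0.0243]
eef_rot: [0.0, 0.083, 0.997, -0.001]
wrist_force: [-1.6, 0.7, 3.8]
opening: 0.883
t 8.175 TCP analyser mm [-55.   41.7  24.3] turn needed(pi) [-0.0008  0.0003  0.0007] F an [-1.7  0.4  3.8] op 0.883
```

View pics/s11d.png

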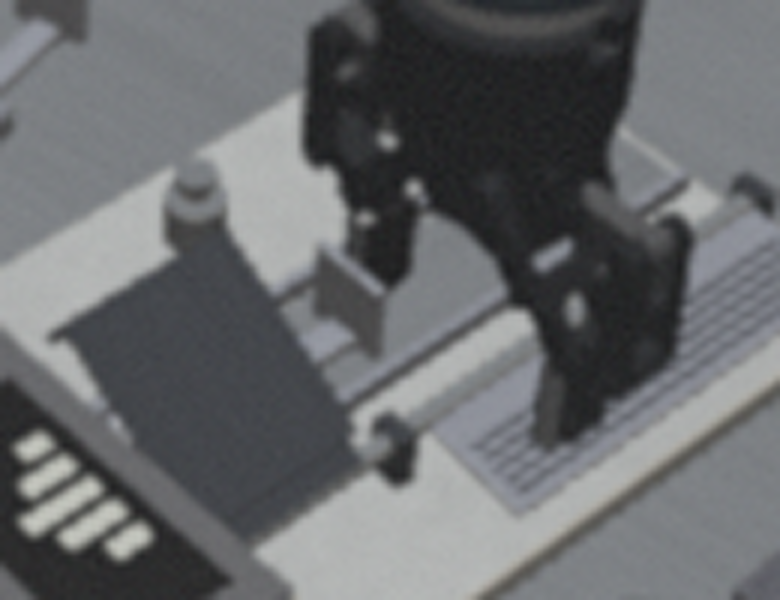

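```bash
python3 -m pendant '[[[-0.013,0,0,0,0,0],[0,0,0,0,0,0]]]'; python3 -c "
from h import *
st()"
python3 -m pendant '[[[-0.01,0,0,0,0,0]]]'; python3 -c "
from h import *
st()"
```

```text
time_s: 8.48
eef_pos: [0.5543, 0.1166, 0.0241]
eef_rot: [-0.001, 0.083, 0.997, -0.001]
wrist_force: [-1.2, -0.3, 3.9]
opening: 0.879
t 8.475 TCP analyser mm [-53.7  41.7  24.1] turn needed(pi) [-0.0009 -0.0005  0.0005] F an [-1.1 -0.5  3.9] op 0.879
time_s: 8.6
eef_pos: [0.5544, 0.1166, 0.024]
eef_rot: [-0.003, 0.083, 0.997, -0.001]
wrist_force: [-14.3, 2.8, 12.2]
opening: 0.88
t 8.6 TCP analyser mm [-53.7  41.7  24. ] turn needed(pi) [-0.001  -0.0018  0.0004] F an [-14.5   0.4  12.2] op 0.88
```

The x force jumped to −14.5 N with the TCP stalled, so the carrier is at the stop. I'll confirm with a still row and a picture before backing off.

```bash
python3 -m pendant '[[[-0.008,0,0,0,0,0]]]'; python3 -c "
from h import *
st()
s=shot('scene','s12')
cv2.imwrite('pics/s12d.png',cv2.resize(s['pixels'][210:310,300:430],None,fx=6,fy=6,interpolation=cv2.INTER_CUBIC))
print('rear-top mid at home proj', proj(s,[W(-44,-15,52),W(-44,15,52),W(-40,-15,52),W(-40,15,52)]), 'in crop', (proj(s,[W(-40,-15,52),W(-40,15,52)])-[300,210])*6)
"
```

```text
time_s: 8.72
eef_pos: [0.5542, 0.1166, 0.0239]
eef_rot: [-0.005, 0.083, 0.997, -0.001]
wrist_force: [-9.3, 2.2, 10.6]
opening: 0.878
t 8.725 TCP analyser mm [-53.8  41.7  23.9] turn needed(pi) [-0.0011 -0.003   0.0003] F an [-9.5  0.6 10.6] op 0.878
rear-top mid at home proj [[353.11467654 249.19686834]
 [363.8927499  257.87256218]
 [351.5775528  250.1500566 ]
 [362.3506291  258.85742818]] in crop [[309.46531681 240.90033957]
 [374.10377459 293.1445691 ]]
```

View pics/s12d.png

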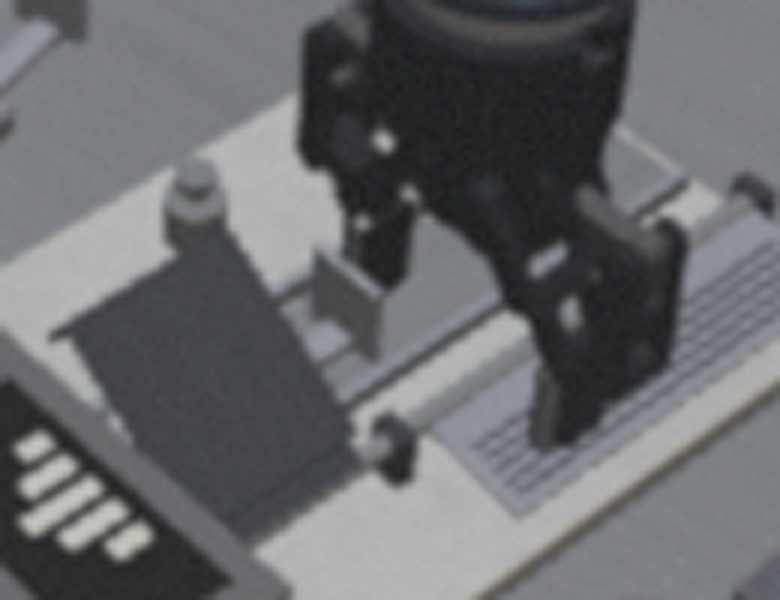

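```bash
python3 -m pendant '[[[0.025,0,0,0,-0.002,0],[0.02,0,0,0,0,0],[0,0,0,0,0,0]]]'; python3 -c "
from h import *
st()"
python3 -m pendant '[[[0,0,-0.03,0,0,0],[0,0,-0.03,0,0,0],[0,0,-0.03,0,0,0],[0,0,-0.03,0,0,0],[0,0,-0.03,0,0,0],[0,0,-0.04,0,0,0],[0,0,-0.06,0,0,0],[0,0,0,0,0,0]]]'; python3 -c "
from h import *
st()
s=shot('scene','s13')
cv2.imwrite('pics/s13d.png',cv2.resize(s['pixels'][210:310,300:430],None,fx=6,fy=6,interpolation=cv2.INTER_CUBIC))
"
```

```text
time_s: 9.15
eef_pos: [0.5499, 0.1176, 0.0263]
eef_rot: [0.003, 0.084, 0.996, -0.001]
wrist_force: [-2.2, 0.6, 3.9]
opening: 0.882
t 9.15 TCP analyser mm [-58.2  41.9  26.3] turn needed(pi) [-0.0007  0.0023 -0.    ] F an [-2.3  0.2  3.9] op 0.882
time_s: 10.15
eef_pos: [0.5477, 0.1174, 0.0783]
eef_rot: [0.001, 0.084, 0.996, -0.002]
wrist_force: [0.5, -0.0, -0.2]
opening: 0.877
t 10.15 TCP analyser mm [-60.4  41.4  78.3] turn needed(pi) [-0.0012  0.0008  0.0002] F an [ 0.5  0.1 -0.2] op 0.877
```

View pics/s13d.png

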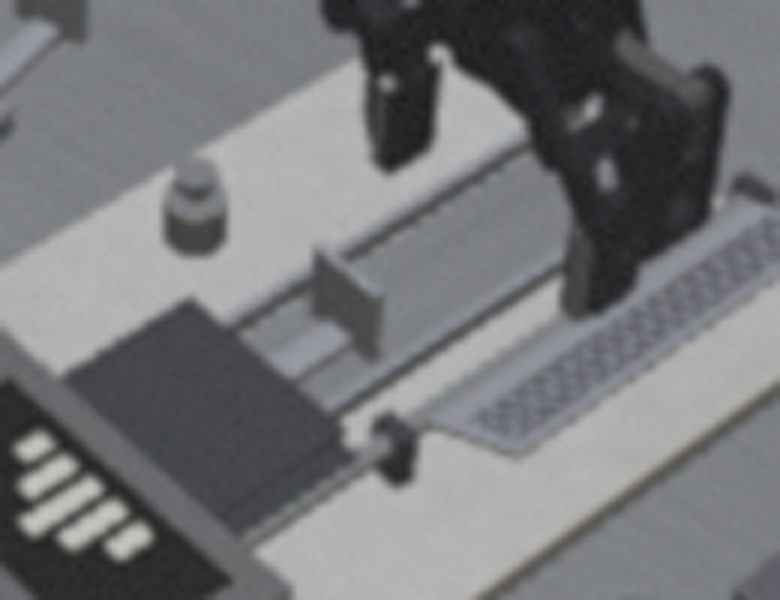

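The lid is shut and the carrier stayed put. I'll lift clear and check "home" from two wrist views.

```bash
python3 -m pendant '[[[0,0,-0.15,0,0,0],[0,0,-0.2,0,0,0],[0,0,-0.2,0,0,0],[0,0,-0.2,0,0,0],[0,0,0,0,0,0]]]'; python3 -c "
from h import *
st(); shot('wrist','w14')"
python3 -m pendant '[[[-0.2,0,0,0,0,0],[-0.2,0,0,0,0,0],[0,0,0,0,0,0]]]'; python3 -c "
from h import *
st(); shot('wrist','w15'); shot('top','t15')
a=load('w14')['pixels'];b=load('w15')['pixels']
cv2.imwrite('pics/w1415.png',np.hstack([cv2.resize(i[100:400,200:400],None,fx=2,fy=2,interpolation=cv2.INTER_CUBIC) for i in (a,b)]))
"
```

```text
time_s: 10.82
eef_pos: [0.5455, 0.118, 0.2297]
eef_rot: [-0.002, 0.084, 0.996, -0.002]
wrist_force: [1.1, -0.2, -0.7]
opening: 0.879
t 10.825 TCP analyser mm [-62.7  41.6 229.7] turn needed(pi) [-0.0015 -0.0011  0.0001] F an [ 1.1 -0.  -0.7] op 0.879
time_s: 11.25
eef_pos: [0.6216, 0.1045, 0.2208]
eef_rot: [-0.008, 0.084, 0.996, -0.003]
wrist_force: [-0.6, -0.0, -0.9]
opening: 0.882
t 11.25 TCP analyser mm [ 14.6  41.  220.8] turn needed(pi) [-0.0021 -0.0051  0.0002] F an [-0.6 -0.1 -0.9] op 0.882
```

View pics/w1415.png

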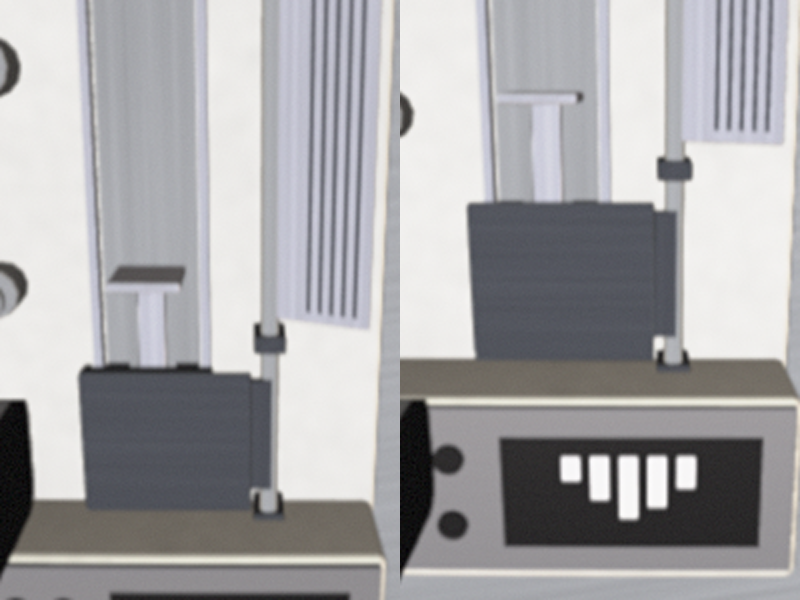

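View pics/t15.png

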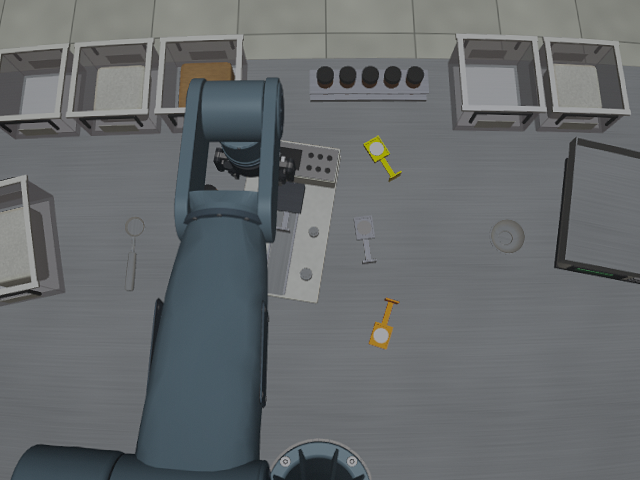

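Run:
```python
from h import *
a=load('w14');b=load('w15')
for n,p,q in (('upR',(253,241.5),(248.5,147)),('upL',(292.5,242),(290,147.5)),('lidR',(240.5,286.5),(234.5,202)),('lidL',(325,287.5),(326.5,202))):
    print(n,A(tri([(a,p),(b,q)])).round(1))
```

```text
upR [-42.  -15.3  48.3]
upL [-41.6  16.3  48.3]
lidR [  1.  -29.8  37.9]
lidL [ 0.4 43.2 41. ]
```

```bash
python3 -c "
from h import *
print(ctrl.hand_in()); st()"
```

```text
the job is handed in; nothing more can be done
None
the job is handed in; nothing more can be done
```

The tile carrier is fully home against the end stop, the lid has closed over the tile, and I have handed the job in. It took about 11 s of the 48 s allowed.

- **What I did:** With the left fingertip pressing the plate, I held the lid open at about 0.5 to 0.6 rad. The right fingertip pushed the carrier's upturned end about 95 mm along the lane. I backed off about 4 mm before lifting, so the lid closed without the finger touching the carrier, and stopped about 220 mm above the bench.
- **At the stop:** The push force rose from about 1 N to 14.5 N and the tool stopped moving, which is what contact with the end stop should look like.
- **After moving clear:** The carrier's rear face measured at analyser x ≈ −42 mm, where home is −44 mm, within the 2 mm calibration. The lid front measured at x ≈ 0.5 mm and looks flat shut. The wrist force is near zero, so the robot is touching nothing.
- **Disagreements:** Heights in that last two-view check read 2 to 5 mm low: 48 mm against 52 mm for the upturned end, and 38 to 41 mm against 43 mm for the lid roof. The first measurement gave 52 and 44 mm. I put this down to calibration and picking pixels by hand.
- **The other things:** The spare, the dish, the scoop and both weights stand where they were in the last top view. The arm hid the jar and the brush in that view, so I did not check them at the end. The hand stayed well clear of both.

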